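# Clamp a jar on its side for relabelling

## Task

Lay the squat jam jar (the one with the rounded green screw lid) on its side in the cradle of the bench clamp, lid towards the end stop and base towards the clamp's sprung pad but still clear of it, and let go of it. Then pump the clamp's trigger, letting it spring back after each squeeze, until the pad pushes the jar's lid up against the stop and is itself pressed in about half way - never nearly all the way, and without pushing the rod or pad by hand. Finish holding the trigger squeezed so that this pressure stays on the jar; leave the other things where they are.

Things in the scene. Friction and masses are not known exactly. Their poses are not given: they have to be found in the camera images.
- jar: Loose squat glass jar with red contents and a green screw lid, at most 62 mm in diameter (58 mm at the lid), 86 mm tall, about 0.36 kg, standing upright left of the clamp. Its glass bulges, so lying down it may rest about 5 degrees off level. Origin: centre of its underside; z runs from the base to the lid.
- jar_lid (a point): Centre of the top of the jar's lid, 86 mm from the base along the jar's z.
- clamp: Bench clamp fixed to the worktop, place and yaw vary. Wooden board 335 x 100 x 10 mm (own x -180 to +155, y +-50 mm); along its x stand grey head, toothed rod with pad, cradle, end stop. Origin: on the worktop under the rod's line. x: direction in which the rod advances, head to stop; y: towards the robot; z up. The rod's line and a lying jar's axis are at y = 0, about 42 mm above the worktop.
- cradle_mid (a point): On the cradle's line at the clamp's x = +81 mm, 42 mm above the worktop: the middle of an 86 mm jar lying 4 mm from the stop. The cradle is two smooth white plastic strips sloping at 42 degrees (x +20 to +120 mm, upper edges at y +-30 mm, 25 mm high); above them the jar's sides are free for fingers.
- stop_face (a point): On the face of the dark end stop (60 mm wide, up to 46 mm high, 15 mm thick), at the clamp's x = +128 mm on the jar's axis line, 42 mm above the worktop; the middle of the lid comes to rest here.
- jaw (a joint): Advance of the toothed rod towards the stop, m, 0 to 0.085; starts at 0 to 0.020. About 4 N of drag holds it; a stronger push sends it back when the trigger is let go. A full squeeze advances it 8 to 14 mm (4 mm teeth, so the first few mm may be idle), at about 0.04 m per rad once the pawl has caught a tooth.
- pad (a joint): How far the sprung pad at the front of the rod is pressed in, m: 0 free, 0.016 fully in; spring of 1.0 N per mm. The pad is a smooth black disc 34 mm across on a bright steel stem that slides into a dark sleeve; 0.008 is half way.
- pad_face (a point): Centre of the pad's front face, at the clamp's x = -0.020 + jaw - pad (m).
- trigger (a joint): Angle of the trigger, rad: 0 sprung open, 0.36 fully squeezed towards the fixed handle. It springs back when let go (about 1.5 to 3 N at the grip); driving the rod against the pressed pad takes about 10 N in all.
- trigger_grip (a point): Place to push or squeeze the black trigger bar (12 mm thick, z 25 to 49 mm), 85 mm from its pivot; the bar goes on 19 mm past it. Open, it points from the pivot along the clamp's +y turned 0.33 rad towards +x. Squeezing moves this point 30 mm towards the clamp's -x, to the handle. Free space for fingers on its +x side; over both bars it is 66 mm open, 36 mm squeezed.
- honey_c0: Bystander, loose: honey jar with a white and black lid, 62 mm wide, 99 mm tall.
- tin: Bystander, loose: round food tin, 75 mm wide, 58 mm tall.
- rubber_stamp: Bystander, loose: wooden stamp, 30 x 62 x 72 mm, between the robot and the clamp.
- head_top (a point): Top of the trigger's upright pivot pin, at the clamp's x = -85, y = +46 mm, 64 mm above the worktop. The grey head round it spans x -108 to -68 mm, y -23 to +67 mm.
- handle_mid (a point): Middle of the free part of the fixed black handle that sticks out of the head along the clamp's +y: 14 mm thick (clamp's x -118 to -104 mm), y to +148 mm, z 23 to 49 mm. This point: x -111, y +120, z 36 mm.
Not all that is in view belongs to the job. Of the things that look like the jar, take the one that is farthest from the robot's base at the start.

How it is judged:
By the outcome, as a careful person would: the job done as asked, in the order asked, and still so for the second after the job is handed in, while the arm keeps its last pose, push and grip.
It also fails if it takes over 72 s, if anything falls off the work surface, if the arm or the gripper's body presses on something with over 40 N, if the wrist force passes 120 N, or if a joint passes its speed limit or range.

## Robot

A 6-joint arm with a two-finger parallel gripper is mounted at the origin on a cart in front of the work surface, level with it; the furniture and walls round the work are solid. World frame = base frame: x ahead of the robot, y to its left, z up, the work surface at z = 0. Lengths are in m, angles in rad, forces in N, time in s.
With the tool pointing down it reaches from about 0.275 to 0.975 m from the base axis. Payload 8.4 kg.
Tool frame: the origin (TCP) lies midway between the tips of the shut fingers; the grasp point (between the pads) lies 19 mm behind it (ctrl.tcp_to_grasp is the z of the grasp point in the tool frame, in m); z points along the fingers, y is the line along which they close (so a half turn about z gives the same grasp; the last joint's range is limited). The gripper opens to 92 mm and grips with 3 to 60 N. Pads are 20 mm wide; open, the fingers measure 128 mm over their backs; the gripper's body (75 mm by 189 mm) begins 69 mm behind the grasp point.
Start: joints at [-1.161, 0.353, 1.633, -0, 1.155, -0.002], TCP at [0.25, -0.573, 0.215] pointing down, gripper open.
Joint ranges: [-2.63, 2.63], [-0.92, 2.1], [0.06, 2.66], [-1.3, 4.44], [0, 2.69], [-3.02, 3.02]. Speed limits (rad/s): [2.22, 2.22, 2.79, 3.14, 3.14, 3.14].

## Interface

Orientations are given as a unit quaternion [w, x, y, z].
In Python, from bench import ctrl, cams, ticket gives the robot as it stands. Calls block until the motion is done:
- ctrl.move_ptp(position, orientation): joint-space move of the TCP to a pose.
- ctrl.line_to(position, rate=0.15, ori=None, threshold=None): straight line of the TCP; ori=None keeps the orientation; rate is the mean speed in m/s. With threshold (N) it stops when the force on the tool has changed by that much, and returns True; else False.
- ctrl.movej(angles): joint-space move.
- ctrl.set_gripper(opening, force=None): finger opening in m; force is the grip in N (None keeps the last); returns when the fingers have stopped.
- ctrl.wait(seconds).
- ctrl.inverse_kinematics(position, orientation): joint angles nearest the present ones, or None.
- ctrl.sense(): the state.
- cams.snapshot(name): name is "side" or "top"; returns (picture, depth): 384x512x3 uint8, red, green, blue; 384x512 float32, m along the optical axis (not along the pixel's ray), 0 where there is no reading.
- cams.camera_model(name): a dict with "fx", "fy", "cx", "cy" (pixels), "k1" (the pictures are not rectified: a ray, as slopes to the right and down, at radius r is drawn at 1 + k1 r^2 times it, then the intrinsics apply), "rvec" (rotation vector, rad) and "tvec" (3), from world to camera coordinates, as OpenCV has them. Camera axes: x right, y down, z forward; pixel columns grow to the right and rows downward; lengths in m; the calibration is good to about 2 mm. A picture is of the moment at which its call begins. camera_model takes no time and is no camera call.
A pose or a line that the arm cannot do raises ctrl.Unreachable and nothing moves.
- ticket.finish_job(): hands the job in; it is judged then, once.
The state is a dict: "time_s": time; "joint_positions": joint angles; "qd": joint speeds; "joint_torque": joint torques, N m; "position": TCP position; "tcp_rot": TCP orientation; "force": force on the tool from outside, world axes, zero at the start; "moment": the same for the moment, N m; "gripper_width": finger opening in m; "grip_force": force on a finger pad.
Only numpy, scipy, OpenCV 4.12 (cv2) and the standard library are available. Lean on these libraries where they do the work, as an engineer would, in place of code of your own. Each camera call takes 0.05 s, during which the arm holds its last target. There are 200 camera calls.

## Working session

There is one attempt and no reset: what is moved stays moved. The work goes in short steps, each a Python script; the robot and the scene stay as the last script left them, time stands still between calls to the robot, and variables do not carry over. Pictures are saved under pics/ and viewed, at most 10 in all, crops included, and the job is handed in when it is done.

```bash
ls; mkdir -p pics
cat > h.py <<'E'
import numpy as np, cv2
from bench import ctrl, cams, ticket
def snap(n,f=None):
    im,d=cams.snapshot(n)
    if f: cv2.imwrite('pics/'+f,im[:,:,::-1])
    return im,d
def RT(n):
    m=cams.camera_model(n); R=cv2.Rodrigues(np.array(m['rvec'],float))[0]; return m,R,np.array(m['tvec'],float).ravel()
def ray(n,u,v):
    m,R,t=RT(n); xd,yd=(u-m['cx'])/m['fx'],(v-m['cy'])/m['fy']; x,y=xd,yd
    for _ in range(20):
        s=1+m['k1']*(x*x+y*y); x,y=xd/s,yd/s
    return -R.T@t, R.T@np.array([x,y,1.])
def onz(n,u,v,z):
    o,d=ray(n,u,v); return o+d*(z-o[2])/d[2]
def cloud(n,dep):
    m,R,t=RT(n); v,u=np.mgrid[:dep.shape[0],:dep.shape[1]]
    xd,yd=(u-m['cx'])/m['fx'],(v-m['cy'])/m['fy']; x,y=xd,yd
    for _ in range(20):
        s=1+m['k1']*(x*x+y*y); x,y=xd/s,yd/s
    P=np.stack([x*dep,y*dep,dep],-1)-t
    P=P@R; P[dep<=0]=np.nan; return P
def proj(n,p):
    m,R,t=RT(n); c=R@np.array(p)+t; x,y=c[0]/c[2],c[1]/c[2]; s=1+m['k1']*(x*x+y*y)
    return m['fx']*x*s+m['cx'],m['fy']*y*s+m['cy']
def tri(a,b):
    (o1,d1),(o2,d2)=ray(*a),ray(*b); A=np.stack([d1,-d2],1); s=np.linalg.lstsq(A,o2-o1,rcond=None)[0]
    p,q=o1+s[0]*d1,o2+s[1]*d2; return (p+q)/2,np.linalg.norm(p-q)
E
python3 - <<'E'
from h import *
a,_=snap('top'); b,_=snap('side')
cv2.imwrite('pics/a.png',cv2.resize(a[:,:,::-1],(800,600))); cv2.imwrite('pics/b.png',cv2.resize(b[:,:,::-1],(800,600)))
for n in('top','side'):
  m,R,t=RT(n); print(n,m,-R.T@t,R[2])
print(ctrl.sense()['tcp_rot'],ctrl.tcp_to_grasp)
E
```

```text
pics
top {'fx': 381.2244059076114, 'fy': 381.2244059076114, 'cx': 258.13221393791963, 'cy': 187.75561796809265, 'k1': 0.041774870325935194, 'rvec': array([ 2.15023088, -2.15298277,  0.10681358]), 'tvec': array([0.13378736, 0.50965929, 1.07657158])} [0.37926837 0.1122854  1.13146167] [ 0.11783803  0.01881811 -0.99285451]
side {'fx': 393.8441860045114, 'fy': 393.8441860045114, 'cx': 254.3011306176497, 'cy': 194.08863974288937, 'k1': -0.12899778753859595, 'rvec': array([ 1.9953743 ,  0.03655977, -0.01750246]), 'tvec': array([-0.47735838,  0.12979755,  1.09333379])} [ 0.50654529 -0.92600384  0.57098684] [-0.02907193  0.91062822 -0.41220271]
[-6.20815494e-04  9.78878028e-01  2.04444135e-01 -1.27009164e-04] -0.0187
```

View pics/a.png

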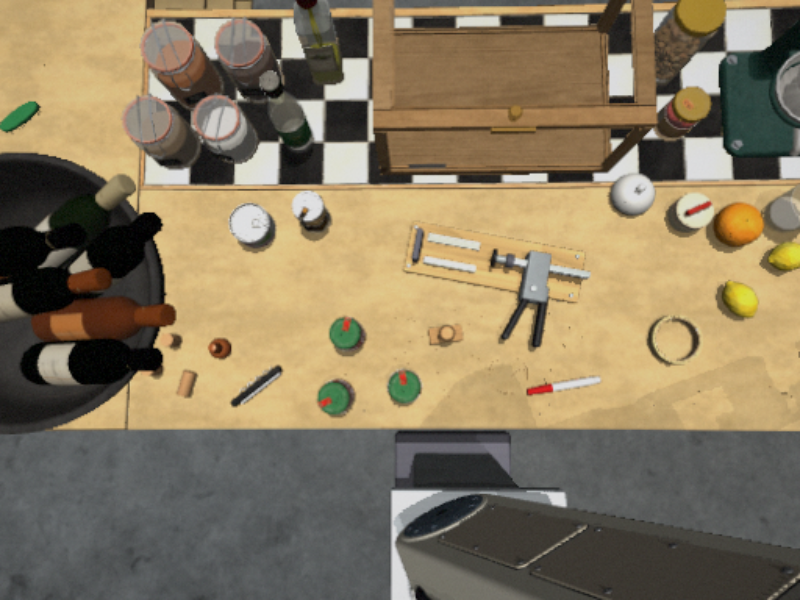

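View pics/b.png

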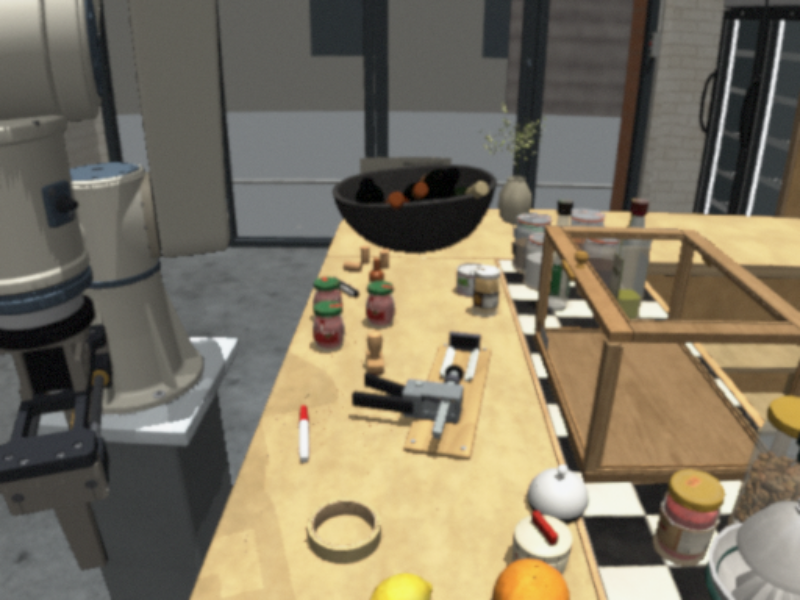

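The top view shows three green lids (800×600 pixels: 345,333; 333,398; 403,387). The first is the farthest from the base. The clamp has its stop at (417,243), head at (537,275), trigger at (515,320) and handle at (540,325). The side view confirms this layout. Next I measure both.

```bash
cat > m1.py <<'E'
from h import *
a,da=snap('top'); b,db=snap('side')
S=.64
res={}
for n,im,d in(('top',a,da),('side',b,db)):
    hsv=cv2.cvtColor(im,cv2.COLOR_RGB2HSV)
    g=cv2.inRange(hsv,(55,90,30),(90,255,200)); P=cloud(n,d)
    k,l,st,c=cv2.connectedComponentsWithStats(g)
    for i in range(1,k):
        if st[i,4]>40:
            q=P[l==i]; q=q[~np.isnan(q[:,0])]
            if len(q)==0: continue
            print(n,st[i],c[i].round(1),'med',np.median(q,0).round(4),'z95',np.percentile(q[:,2],95).round(4),'onz86',onz(n,*c[i],.084).round(4))
# clamp depth points in top
P=cloud('top',da)
for nm,(u,v) in dict(stop=(417,243),head=(537,278),board1=(408,268),board2=(580,296),board3=(415,226),board4=(582,254),trigtip=(506,336),hantip=(537,343),rod=(575,272),tbl=(470,380)).items():
    u,v=u*S,v*S; print(nm,P[int(v)-1:int(v)+2,int(u)-1:int(u)+2].reshape(-1,3)[4].round(4))
cv2.imwrite('pics/c.png',cv2.resize(a[130:230,245:395,::-1],None,fx=5.3,fy=5.3,interpolation=cv2.INTER_CUBIC))
cv2.imwrite('pics/d.png',cv2.resize(b[200:300,215:335,::-1],None,fx=6,fy=6,interpolation=cv2.INTER_CUBIC))
E
python3 m1.py
```

```text
top [478  34  34  56 298] [491.3  58.2] med [ 0.9176 -0.5302  0.029 ] z95 0.1318 onz86 [ 0.8663 -0.5191  0.084 ]
top [460  38  46  63 518] [473.1  77.9] med [ 0.8292 -0.4949  0.0201] z95 0.0247 onz86 [ 0.8105 -0.4672  0.084 ]
top [  0  65  25  19 241] [12.2 74.1] med [0.8592 0.876  0.02  ] z95 0.0246 onz86 [0.8311 0.832  0.084 ]
top [190  78   9  14  48] [194.8  84.5] med [0.8056 0.3144 0.068 ] z95 0.0953 onz86 [0.8009 0.3129 0.084 ]
top [211 204  20  19 241] [220.4 214. ] med [0.4311 0.2366 0.0854] z95 0.0889 onz86 [0.4312 0.236  0.084 ]
top [249 238  20  20 248] [258.8 248.1] med [0.3389 0.1271 0.0855] z95 0.0883 onz86 [0.3388 0.1304 0.084 ]
top [204 245  19  20 250] [214.  253.6] med [0.3257 0.2513 0.085 ] z95 0.0879 onz86 [0.3239 0.2519 0.084 ]
side [353 171   6  17  66] [355.3 178.6] med [0.8095 0.3117 0.0746] z95 0.1008 onz86 [0.8038 0.2892 0.084 ]
side [202 179  14   6  61] [208.3 181.8] med [0.3221 0.2406 0.0831] z95 0.0849 onz86 [0.3209 0.2392 0.084 ]
side [237 180  13   8  59] [241.7 184.3] med [0.4282 0.2213 0.0827] z95 0.0848 onz86 [0.4298 0.2232 0.084 ]
side [202 194  16   8  81] [208.  197.9] med [0.3358 0.1166 0.0831] z95 0.085 onz86 [0.3372 0.1165 0.084 ]
side [451 365   8  19  41] [454.3 375.3] med [ 0.7757 -0.5555  0.1297] z95 0.1312 onz86 [ 0.8039 -0.5155  0.084 ]
stop [0.6035 0.1101 0.0463]
head [ 0.5366 -0.1072  0.059 ]
board1 [0.5627 0.125  0.0093]
board2 [ 0.5093 -0.2012 -0.0025]
board3 [0.6452 0.1129 0.0072]
board4 [ 0.5885 -0.2038  0.0086]
trigtip [ 0.4298 -0.0502  0.0498]
hantip [ 0.4188 -0.1071  0.0439]
rod [ 0.5469 -0.1808  0.046 ]
tbl [ 0.3502  0.0108 -0.0037]
```

View pics/c.png

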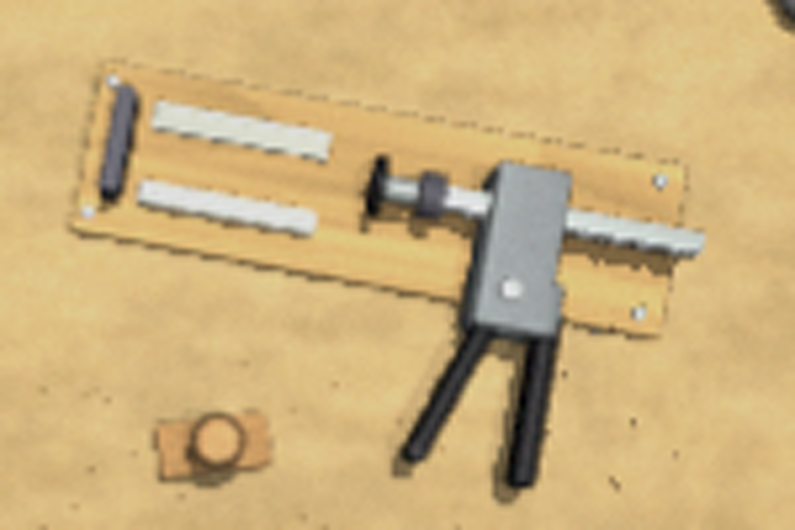

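View pics/d.png

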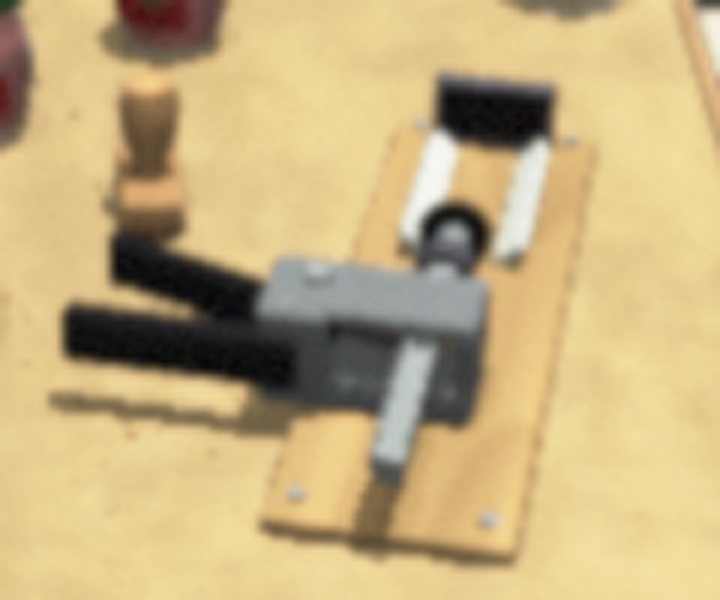

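Crop c gives the board corners at (105,62), (688,165), (70,230) and (660,337), the pin at (512,288), the stop at (120,140) and the pad's front edge at about (370,190). In crop d the pin is at (320,270). I'll fit the clamp frame from these.

```bash
cat > m2.py <<'E'
from h import *
c=lambda u,v:(245+(u+.5)/5.3-.5,130+(v+.5)/5.3-.5); s=lambda u,v:(215+(u+.5)/6-.5,200+(v+.5)/6-.5)
pts=[((105,62),(155,-50,10)),((70,230),(155,50,10)),((688,165),(-180,-50,10)),((660,337),(-180,50,10)),((512,288),(-85,46,64)),((523,487),(-111,148,40)),((330,160),(20,-29,24)),((316,235),(20,23,18))]
pts=pts[:6]
W=np.array([onz('top',*c(*p),q[2]/1e3) for p,q in pts]); C=np.array([q for _,q in pts])/1e3
A=C[:,:2]-C[:,:2].mean(0); B=W[:,:2]-W[:,:2].mean(0)
yaw=np.arctan2((A[:,0]*B[:,1]-A[:,1]*B[:,0]).sum(),(A*B).sum())
R=np.array([[np.cos(yaw),-np.sin(yaw)],[np.sin(yaw),np.cos(yaw)]]); o=W[:,:2].mean(0)-R@C[:,:2].mean(0)
print('yaw',yaw,np.degrees(yaw),'o',o); print(((W[:,:2]-o)@R-C[:,:2]).round(4))
# side check
for nm,p,q in (('board near L',(262,525),(-180,50,10)),('near R',(515,558),(-180,-50,10)),('pin',(320,270),(-85,46,64)),('rodend',(390,470),(0,0,36))):
    w=onz('side',*s(*p),q[2]/1e3); print(nm,((w[:2]-o)@R).round(4),q)
p,e=tri(('top',*c(512,288)),('side',*s(320,268))); print('pin tri',p,e)
p,e=tri(('top',*c(660,337)),('side',*s(262,525))); print('corner tri',p,e)
lt=c(120,135); print('stop top', ((onz('top',*lt,.046)[:2]-o)@R).round(4))
for u,v in((365,190),(380,158),(375,215),(388,190)):
    print('pad',((onz('top',*c(u,v),.05)[:2]-o)@R).round(4))
print('trig tip',((onz('top',*c(410,458),.045)[:2]-o)@R).round(4))
for jar in((220.4,214.),):
    print('jar top',onz('top',*jar,.086),'tri',tri(('top',*jar),('side',241.7,184.3)))
E
python3 m2.py
```

```text
yaw 1.3860147877554236 79.41279768110634 o [ 0.57686208 -0.02601752]
[[-0.0027  0.0011]
 [-0.0009 -0.0006]
 [ 0.0014  0.0011]
 [ 0.002  -0.0006]
 [ 0.0005 -0.0001]
 [-0.0003 -0.001 ]]
board near L [-0.1871  0.0499] (-180, 50, 10)
near R [-0.1861 -0.0465] (-180, -50, 10)
pin [-0.0873  0.0476] (-85, 46, 64)
rodend [-0.177   0.0032] (0, 0, 36)
pin tri [ 0.51514898 -0.10074184  0.06368522] 0.0021690513801987336
corner tri [ 0.4947048  -0.19342835  0.00454122] 0.002870758375349174
stop top [ 0.1351 -0.0017]
pad [-0.0008  0.0052]
pad [-0.0058 -0.0136]
pad [-0.0084  0.0177]
pad [-0.013   0.0029]
trig tip [-0.049   0.1431]
jar top [0.43110001 0.23563873 0.086     ] tri (array([0.43014686, 0.23637584, 0.07864328]), np.float64(0.0026438799865214865))
```

```bash
cat >> h.py <<'E'
from scipy.spatial.transform import Rotation as Ro
yaw=1.3860; O=np.array([.57686,-.02602,0]); CX=np.array([np.cos(yaw),np.sin(yaw),0]); CY=np.array([-np.sin(yaw),np.cos(yaw),0]); Z=np.array([0,0,1.])
JAR=np.array([.431,.236,0])
clamp=lambda x,y,z:O+CX*x+CY*y+Z*z
G=-ctrl.tcp_to_grasp
def quat(z,y):
    q=Ro.from_matrix(np.stack([np.cross(y,z),y,z],1)).as_quat(); return q[[3,0,1,2]]
def grasp_pose(phi,az,flip,s=.046,up=.006):
    p=-np.array([np.cos(az),np.sin(az),0]); z=-np.cos(phi)*Z+np.sin(phi)*p; y=flip*np.cross(Z,p)
    g=JAR+Z*s-p*up; return g,z,quat(z,y)
def place_pose(phi,az,flip,x0,h,s=.046,up=.006):
    # jar frame axes at grasp: z=Z, layup=-p, third = cross(Z,-p)-> maps to cross(CX,Z)
    z=-np.cos(phi)*CX-np.sin(phi)*Z; y=-flip*np.cross(CX,Z)
    g=clamp(x0+s,0,h)+Z*up; return g,z,quat(z,y)
E
cat > ik.py <<'E'
from h import *
for phi in(40,45,50):
  for azd in(-90,-70,-45,-20,0,30):
    for fl in(1,-1):
      f,a=np.radians(phi),np.radians(azd); r=[]
      g,z,q=grasp_pose(f,a,fl); r+=[ctrl.inverse_kinematics(g+z*G-z*b,q) for b in(0,.1)]; r.append(ctrl.inverse_kinematics(g+z*G+Z*.15,q))
      g,z,q=place_pose(f,a,fl,.038,.042); r+=[ctrl.inverse_kinematics(g+z*G+Z*b,q) for b in(0,.12)]
      if all(v is not None for v in r): print(phi,azd,fl,*[np.round(v,2).tolist() for v in (r[0],r[2],r[3],r[4])])
E
python3 ik.py
```

```text
40 -90 1 [0.02, 0.53, 2.2, 1.14, 0.78, 2.17] [0.02, 0.22, 2.14, 0.88, 0.99, 2.58] [0.45, 0.84, 1.56, -0.67, 1.4, -2.15] [0.45, 0.68, 1.55, -0.66, 1.54, -2.26]
40 -90 -1 [0.02, 0.53, 2.2, 1.14, 0.78, -0.97] [0.02, 0.22, 2.14, 0.88, 0.99, -0.56] [0.45, 0.84, 1.56, -0.67, 1.4, 0.99] [0.45, 0.68, 1.55, -0.66, 1.54, 0.88]
40 -70 1 [0.05, 0.59, 2.04, 0.84, 0.96, 2.18] [0.05, 0.33, 1.98, 0.72, 1.19, 2.44] [0.45, 0.84, 1.56, -0.67, 1.4, -2.15] [0.45, 0.68, 1.55, -0.66, 1.54, -2.26]
40 -70 -1 [0.05, 0.59, 2.04, 0.84, 0.96, -0.96] [0.05, 0.33, 1.98, 0.72, 1.19, -0.7] [0.45, 0.84, 1.56, -0.67, 1.4, 0.99] [0.45, 0.68, 1.55, -0.66, 1.54, 0.88]
40 -45 1 [0.13, 0.67, 1.85, 0.58, 1.17, 2.1] [0.13, 0.44, 1.8, 0.54, 1.41, 2.25] [0.45, 0.84, 1.56, -0.67, 1.4, -2.15] [0.45, 0.68, 1.55, -0.66, 1.54, -2.26]
40 -45 -1 [0.13, 0.67, 1.85, 0.58, 1.17, -1.04] [0.13, 0.44, 1.8, 0.54, 1.41, -0.89] [0.45, 0.84, 1.56, -0.67, 1.4, 0.99] [0.45, 0.68, 1.55, -0.66, 1.54, 0.88]
40 -20 1 [0.24, 0.73, 1.69, 0.38, 1.35, 1.96] [0.24, 0.53, 1.64, 0.37, 1.58, 2.05] [0.45, 0.84, 1.56, -0.67, 1.4, -2.15] [0.45, 0.68, 1.55, -0.
[... 3908 characters left out ...]
3] [0.4, 0.76, 1.62, -0.6, 1.26, 0.92] [0.4, 0.6, 1.59, -0.57, 1.42, 0.82]
50 0 1 [0.32, 0.87, 1.5, 0.25, 1.62, 1.79] [0.32, 0.68, 1.48, 0.25, 1.83, 1.85] [0.4, 0.76, 1.62, -0.6, 1.26, -2.22] [0.4, 0.6, 1.59, -0.57, 1.42, -2.33]
50 0 -1 [0.32, 0.87, 1.5, 0.25, 1.62, -1.35] [0.32, 0.68, 1.48, 0.25, 1.83, -1.29] [0.4, 0.76, 1.62, -0.6, 1.26, 0.92] [0.4, 0.6, 1.59, -0.57, 1.42, 0.82]
50 30 1 [0.51, 0.89, 1.44, -0.01, 1.68, 1.56] [0.51, 0.71, 1.42, -0.01, 1.89, 1.56] [0.4, 0.76, 1.62, -0.6, 1.26, -2.22] [0.4, 0.6, 1.59, -0.57, 1.42, -2.33]
50 30 -1 [0.51, 0.89, 1.44, -0.01, 1.68, -1.58] [0.51, 0.71, 1.42, -0.01, 1.89, -1.59] [0.4, 0.76, 1.62, -0.6, 1.26, 0.92] [0.4, 0.6, 1.59, -0.57, 1.42, 0.82]
```

```bash
cat > g.py <<'E'
from h import *
f,a,fl=np.radians(45),np.radians(-45),-1
g,z,q=grasp_pose(f,a,fl); T=g+z*G
ctrl.set_gripper(.085,20)
ctrl.move_ptp([.40,-.15,.38],q)
ctrl.move_ptp(T-z*.12+Z*.05,q)
ctrl.line_to(T-z*.10); print(ctrl.sense()['force'])
print(ctrl.line_to(T,rate=.12,threshold=8)); print(ctrl.sense()['position']-T,ctrl.sense()['force'])
a,_=snap('top'); b,_=snap('side')
cv2.imwrite('pics/e.png',np.hstack([cv2.resize(a[140:300,140:300,::-1],(400,400)),cv2.resize(b[100:260,150:310,::-1],(400,400))]))
print(ctrl.sense()['time_s'])
E
python3 g.py
```

```text
[ 0.6805176   0.49133771 -0.04113926]
False
[ 0.00071687 -0.00010386  0.00036816] [0.28802736 0.28146246 0.15220895]
5.4
```

View pics/e.png

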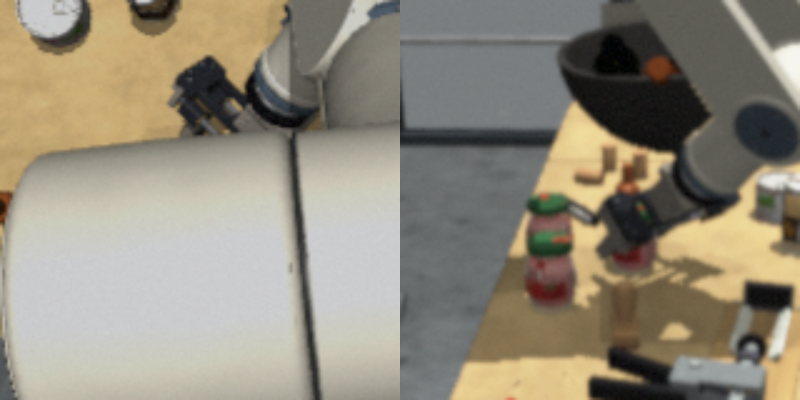

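In the side view (right half, about 635,245) the fingers straddle the target jar and the neighbouring jars are clear. In the top view the arm hides it. Next I grip and lift.

```bash
cat > g2.py <<'E'
from h import *
f,a,fl=np.radians(45),np.radians(-45),-1
g,z,q=grasp_pose(f,a,fl); T=g+z*G
s0=ctrl.sense()['force']
ctrl.set_gripper(.03,30); s=ctrl.sense(); print('w',s['gripper_width'],s['grip_force'])
ctrl.line_to(T+Z*.15,rate=.12); s=ctrl.sense(); print('w',s['gripper_width'],'dF',s['force']-s0)
g,z,q=place_pose(f,a,fl,.037,.042); P=g+z*G
ctrl.move_ptp(P+Z*.12,q); ctrl.wait(.2)
s=ctrl.sense(); print('w',s['gripper_width'],'F',s['force'],s['time_s'],s['position']-P)
a,da=snap('top'); b,db=snap('side')
cv2.imwrite('pics/f.png',np.hstack([cv2.resize(a[100:230,190:320,::-1],(400,400)),cv2.resize(b[130:260,220:350,::-1],(400,400))]))
for n,im in(('top',a),('side',b)):
    m=cv2.inRange(cv2.cvtColor(im,cv2.COLOR_RGB2HSV),(55,90,30),(90,255,200)); k,l,st,c=cv2.connectedComponentsWithStats(m); print(n,[(c[i].round(1),st[i,4]) for i in range(1,k) if st[i,4]>15]); print('lid exp',proj(n,clamp(.123,0,.162)),'base exp',proj(n,clamp(.037,0,.162)))
E
python3 g2.py
```

```text
w 0.058534947691055224 30.00031840056181
w 0.05878675435931003 dF [ 0.6364577   0.56728758 -3.43702038]
w 0.05852592288938523 F [ 0.6379006  -0.35564042 -3.59903176] 9.0833 [-0.0002288  -0.00030025  0.11996906]
top [(array([481.9,  43.2]), np.int32(115)), (array([477.6,  77.5]), np.int32(688)), (array([496.2,  62.4]), np.int32(120)), (array([12.2, 74. ]), np.int32(237)), (array([274. , 147.5]), np.int32(42))]
lid exp (np.float64(271.93210039240745), np.float64(147.42527579355928)) base exp (np.float64(304.74103680669236), np.float64(153.26861305460753))
side [(array([355.4, 178.8]), np.int32(66)), (array([208.6, 181.8]), np.int32(60)), (array([208.2, 198.1]), np.int32(84)), (array([454.3, 375.7]), np.int32(37))]
lid exp (np.float64(299.3899479940101), np.float64(177.52647988880187)) base exp (np.float64(295.5997804467373), np.float64(189.60152275954192))
```

View pics/f.png

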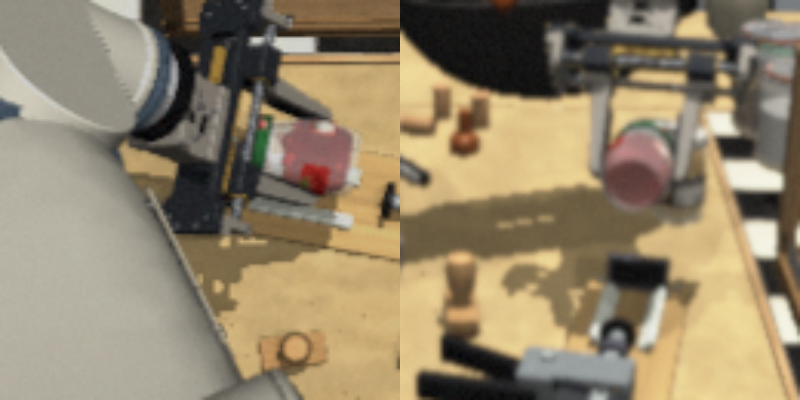

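The jar is held level and square to the clamp, with its lid left at about (262,145). The base centre is at (637,185) in the right half, which is px (297,190) against the expected (295.6,189.6). Next I lower it.

```bash
cat > p.py <<'E'
from h import *
f,a,fl=np.radians(45),np.radians(-45),-1
g,z,q=place_pose(f,a,fl,.037,.042); P=g+z*G
ctrl.line_to(P+Z*.015,rate=.1,ori=q,threshold=12); print(ctrl.sense()['position']-P)
hit=ctrl.line_to(P-Z*.006,rate=.02,threshold=4); s=ctrl.sense(); print(hit,s['position']-P,s['force'],s['time_s'])
ctrl.set_gripper(.085); ctrl.wait(.1); s=ctrl.sense(); print('open',s['force'],s['gripper_width'])
here=np.array(s['position'])
ctrl.line_to(here-z*.11,rate=.15); print(ctrl.sense()['force'])
ctrl.move_ptp(here-z*.11+Z*.12+CX*.02-CY*0,q)
ctrl.move_ptp([.32,-.10,.33],quat(-Z,CX))
a,da=snap('top'); b,db=snap('side'); print(ctrl.sense()['time_s'])
cv2.imwrite('pics/g.png',np.hstack([cv2.resize(a[140:220,250:350,::-1],(500,400),interpolation=cv2.INTER_CUBIC),cv2.resize(b[195:275,230:310,::-1],(300,400) if 0 else (400,400))])[:,:800])
E
python3 p.py
```

```text
[0.00043898 0.00016416 0.01563025]
True [-0.00044166 -0.0002363  -0.00101317] [0.03345149 0.84469844 4.56873393] 11.15
open [-0.32495032 -1.27600675  1.00575173] 0.08480901505130227
[ 0.08290569 -0.12208262 -0.79719433]
15.5
```

View pics/g.png

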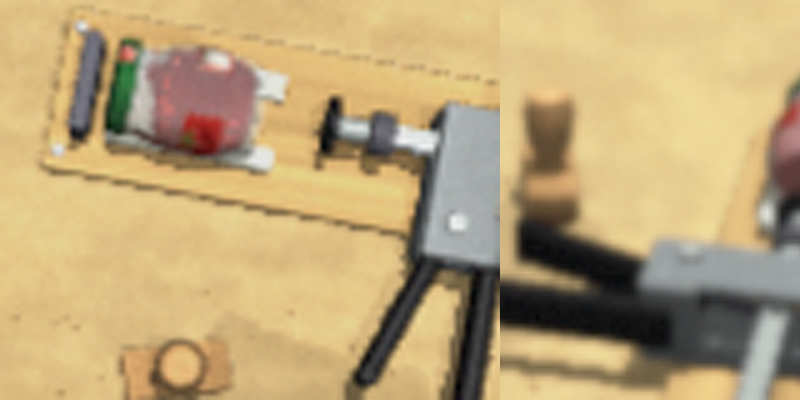

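The jar lies in the cradle, with the lid (left crop 125,90) just short of the stop (87,85). The base is clear of the pad (base edge at 262,110; pad at 325,125). Next I locate the pad, base and stamp, then pump.

```bash
cat >> h.py <<'E'
tocl=lambda w:np.array([(w-O)@CX,(w-O)@CY,w[2]])
TA=-.06; Cc=np.cos(TA)*CX-np.sin(TA)*CY; Tt=np.sin(TA)*CX+np.cos(TA)*CY
QT=quat(-Z,Cc)
def tpos(x,z=.027,y=.128): return clamp(x,y,z)+.018*Cc-.010*Tt
XO=-.0506
def padview(f=None):
    a,_=cams.snapshot('top'); b,_=cams.snapshot('side')
    if f: cv2.imwrite('pics/'+f,np.hstack([cv2.resize(a[140:200,250:350,::-1],(800,480),interpolation=cv2.INTER_CUBIC)]))
    return a,b
E
cat > t.py <<'E'
from h import *
pf=lambda u,v,z:tocl(onz('top',250+(u+.5)/5-.5,140+(v+.5)/5-.5,z)).round(4)
print('pad',pf(321,125,.055),'disc mid',pf(328,125,.055),'base',pf(262,110,.05),'lid',pf(108,85,.05),'stop face',pf(104,85,.046),'stamp',pf(180,365,.07),'sleeve L/R',pf(369,130,.05),pf(395,133,.05))
print(ctrl.inverse_kinematics(tpos(XO+.012,.12),QT),ctrl.inverse_kinematics(tpos(XO+.012,.12),quat(-Z,-Cc)),ctrl.sense()['joint_positions'])
ctrl.move_ptp(tpos(XO+.015,.12),QT); ctrl.set_gripper(0,20)
print(ctrl.sense()['gripper_width'])
print(ctrl.line_to(tpos(XO+.015),rate=.12,threshold=8))
s0=ctrl.sense()['force']@CX
for i in range(2):
    h=ctrl.line_to(tpos(XO+.004),rate=.08,threshold=3); s=ctrl.sense(); print('free',h,(s['force']@CX-s0).round(2))
    h=ctrl.line_to(tpos(-.079),rate=.05,threshold=20); s=ctrl.sense(); p=tocl(np.array(s['position'])-tpos(0)+O); print('sq',h,p.round(4),(s['force']@CX-s0).round(2),s['time_s'])
    ctrl.line_to(tpos(XO+.006),rate=.12)
a,b=padview('i.png'); print(ctrl.sense()['time_s'])
E
python3 t.py
```

```text
pad [-0.0009  0.0036  0.055 ] disc mid [-0.0048  0.0029  0.055 ] base [0.0333 0.     0.05  ] lid [0.1229 0.0015 0.05  ] stop face [0.1253 0.0011 0.046 ] stamp [0.0548 0.154  0.07  ] sleeve L/R [-0.0287  0.0005  0.05  ] [-0.0436 -0.0004  0.05  ]
[-5.54785296e-02  2.18128203e-01  2.07064648e+00 -4.44089210e-16
  8.52817969e-01 -1.50147853e+00] [-5.54785296e-02  2.18128203e-01  2.07064648e+00 -4.44089210e-16
  8.52817969e-01  1.64011412e+00] [-3.06774591e-01 -2.43453439e-01  2.01549020e+00 -9.39248120e-05
  1.37019140e+00 -1.69291885e+00]
0.0004965815593001305
False
free True -0.07
sq False [-0.0793  0.0015 -0.0004] 4.4 19.725
free False 0.74
sq False [-0.0794  0.0015 -0.0003] 4.75 21.2083
21.7417
```

View pics/i.png

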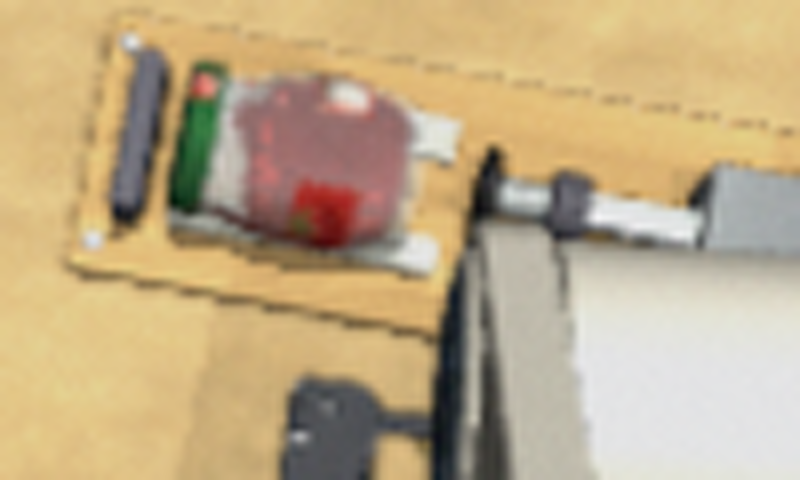

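The trigger works: the pad (478,185) advances towards the jar base (412,160), and the free stem runs from 500 to 553. I'll add a sub-pixel profile along the rod and do two more pumps.

```bash
cat >> h.py <<'E'
def prof(im):
    xs=np.arange(-.05,.14,.0005); g=cv2.cvtColor(im,cv2.COLOR_RGB2GRAY).astype(np.float32); r=[]
    for y in (-.003,0,.003):
        uv=np.array([proj('top',clamp(x,y,.048)) for x in xs],np.float32); r.append(cv2.remap(g,uv[None,:,0],uv[None,:,1],cv2.INTER_CUBIC)[0])
    return xs,np.mean(r,0)
def edges(im):
    xs,p=prof(im); d=cv2.GaussianBlur(np.gradient(p)[None].astype(np.float32),(9,1),1.5)[0]
    i=[k for k in range(1,len(d)-1) if abs(d[k])>2 and abs(d[k])>=abs(d[k-1]) and abs(d[k])>abs(d[k+1])]
    print('edges mm',[(float(xs[k]*1e3),round(float(d[k]),1)) for k in i])
def squeeze(x,th=14,rate=.05,tag='sq'):
    h=ctrl.line_to(tpos(x),rate=rate,threshold=th); s=ctrl.sense(); p=tocl(np.array(s['position'])-tpos(0)+O); print(tag,h,p[0].round(4),'F',(s['force']@CX).round(2),'t',s['time_s'])
E
cat > t2.py <<'E'
from h import *
a,_=cams.snapshot('top'); edges(a)
for i in range(2):
    squeeze(XO+.004,8,.1,'pre'); squeeze(-.0775); squeeze(-.082,9,.03,'end')
    ctrl.line_to(tpos(XO+.006),rate=.12)
    ctrl.wait(.1); a,_=cams.snapshot('top'); edges(a)
E
python3 t2.py
```

```text
edges mm [(-28.499999999999982, -12.7), (-17.999999999999975, -5.5), (-13.999999999999972, 14.2), (3.500000000000045, -13.6), (14.000000000000053, 15.6), (31.000000000000068, 2.0), (38.00000000000008, -5.2), (97.00000000000013, 5.7), (107.00000000000014, -9.3), (117.00000000000014, -4.1), (122.00000000000016, 13.3), (127.00000000000017, -12.4), (131.50000000000017, 8.8)]
pre False -0.047 F 0.45 t 22.0417
sq False -0.0778 F 4.34 t 22.8083
end False -0.0823 F 4.55 t 23.1083
edges mm [(-19.999999999999975, -11.8), (-9.499999999999966, -6.3), (-4.999999999999963, 13.8), (12.000000000000052, -13.3), (22.00000000000006, 13.6), (30.500000000000068, 3.6), (38.00000000000008, -5.4), (92.00000000000013, -2.0), (97.00000000000013, 5.8), (107.50000000000014, -9.3), (117.00000000000014, -3.9), (122.00000000000016, 13.1), (127.50000000000017, -12.7), (131.50000000000017, 9.1)]
pre False -0.047 F 0.32 t 23.9667
sq False -0.0779 F 3.92 t 24.7333
end False -0.0823 F 4.74 t 25.0333
edges mm [(-12.99999999999997, -11.7), (-0.9999999999999593, -4.7), (3.0000000000000444, 14.5), (21.00000000000006, -12.9), (29.000000000000068, 18.2), (38.50000000000008, -4.6), (92.00000000000013, -2.1), (97.00000000000013, 6.0), (107.50000000000014, -9.5), (117.00000000000014, -4.1), (122.00000000000016, 13.2), (127.00000000000017, -12.5), (131.50000000000017, 8.7)]
```

Each pump gives 8 mm (two teeth). The pad front is at about 29, the base at about 38 and the lid gap at about 5 mm. Two more full pumps should bring the lid to the stop; I'll check after each, squeezed and released.

```bash
cat > t3.py <<'E'
from h import *
for i in range(2):
    squeeze(XO+.004,8,.1,'pre'); squeeze(-.0775); squeeze(-.082,6,.03,'end')
    a,_=cams.snapshot('top'); edges(a)
    ctrl.line_to(tpos(XO+.006),rate=.12); ctrl.wait(.1)
    a,_=padview('j%d.png'%i); edges(a)
E
python3 t3.py
```

```text
pre False -0.047 F -0.06 t 25.8917
sq False -0.0778 F 4.58 t 26.6583
end False -0.0823 F 4.62 t 26.9583
edges mm [(-1.4999999999999596, -11.2), (13.500000000000053, 8.8), (30.500000000000068, -12.6), (38.00000000000008, 15.6), (44.00000000000008, -3.6), (99.50000000000013, 6.3), (114.50000000000014, -11.0), (127.00000000000017, -4.9), (131.50000000000017, 8.7)]
edges mm [(-4.999999999999963, -12.5), (5.500000000000046, -2.6), (10.500000000000052, 10.2), (27.500000000000068, -13.4), (35.50000000000007, 13.1), (42.00000000000008, -3.6), (99.50000000000013, 7.0), (110.00000000000014, -9.6), (119.50000000000014, -4.1), (123.00000000000016, 4.9), (127.50000000000017, -6.3), (131.50000000000017, 8.8)]
pre False -0.0469 F 0.71 t 27.9167
sq False -0.0777 F 5.92 t 28.6833
end False -0.082 F 8.17 t 28.9833
edges mm [(6.500000000000047, -13.1), (16.500000000000057, -2.1), (20.50000000000006, 11.7), (35.00000000000007, -11.7), (41.50000000000008, 13.3), (48.000000000000085, -2.5), (103.00000000000013, 6.0), (112.50000000000014, 2.3), (118.00000000000014, -11.6), (127.50000000000017, -3.8), (131.50000000000017, 6.7)]
edges mm [(1.0000000000000426, -13.0), (17.000000000000057, 10.4), (33.50000000000007, -12.5), (41.00000000000008, 14.1), (47.000000000000085, -3.6), (102.50000000000013, 6.1), (117.00000000000014, -10.2), (127.00000000000017, -4.8), (131.50000000000017, 8.3)]
```

View pics/j1.png

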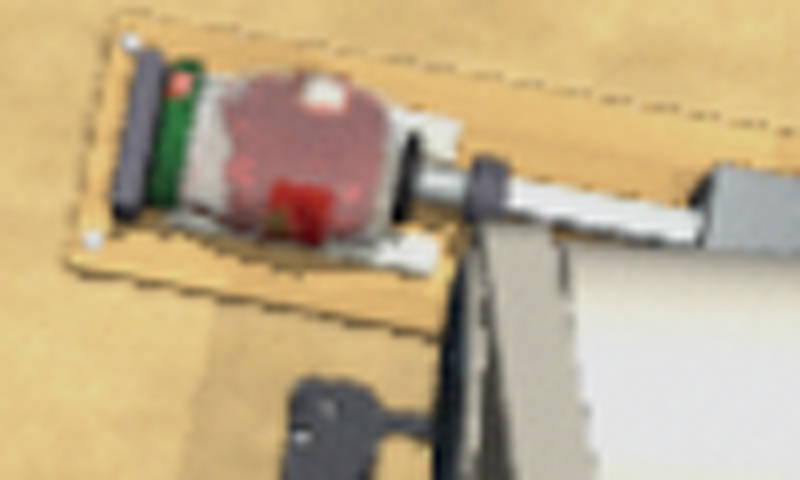

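The lid now touches the stop (150,150), and the stem is still almost free (415–468). The final squeeze goes in steps, watching the stem length: free about 17.5, target about 9.5.

```bash
cat > t4.py <<'E'
from h import *
def stem(n=3):
    r=[]
    for _ in range(n):
        a,_d=cams.snapshot('top'); xs,p=prof(a); d=cv2.GaussianBlur(np.gradient(p)[None].astype(np.float32),(9,1),1.5)[0]
        w=lambda lo,hi,s:(lambda m:(xs[m]*np.clip(s*d[m],0,None)**2).sum()/(np.clip(s*d[m],0,None)**2).sum()*1e3)((xs>lo)&(xs<hi))
        r.append((w(.012,.030,1),w(.031,.039,-1)))
    m=np.mean(r,0); print('sleeve,disc,stem',m.round(2),(m[1]-m[0]).round(2)); return m[1]-m[0]
if __name__=='__main__':
    stem(); squeeze(XO+.004,8,.1,'pre')
    for x in(-.062,-.067,-.071,-.074,-.077):
        squeeze(x,20,.04); ctrl.wait(.15); print('F',(ctrl.sense()['force']@CX).round(2))
        if stem()<11: break
    a,_=padview('k.png'); edges(a)
E
python3 t4.py
```

```text
sleeve,disc,stem [17.01 33.89] 16.88
pre False -0.0468 F 0.1 t 30.0917
sq False -0.0621 F 5.42 t 30.625
F 5.64
sleeve,disc,stem [20.07 35.07] 15.0
sq False -0.067 F 6.89 t 31.2
F 6.13
sleeve,disc,stem [21.01 35.03] 14.02
sq False -0.0708 F 7.21 t 31.75
F 8.16
sleeve,disc,stem [23.44 35.04] 11.6
sq False -0.0737 F 8.8 t 32.3
F 8.56
sleeve,disc,stem [25.04 35.01] 9.97
edges mm [(9.50000000000005, -12.4), (20.00000000000006, -2.2), (24.500000000000064, 10.2), (35.50000000000007, -12.3), (41.50000000000008, 13.9), (47.500000000000085, -3.5), (102.50000000000013, 6.5), (112.50000000000014, 2.3), (118.00000000000014, -11.2), (127.50000000000017, -4.0), (131.50000000000017, 7.0)]
```

View pics/k.png

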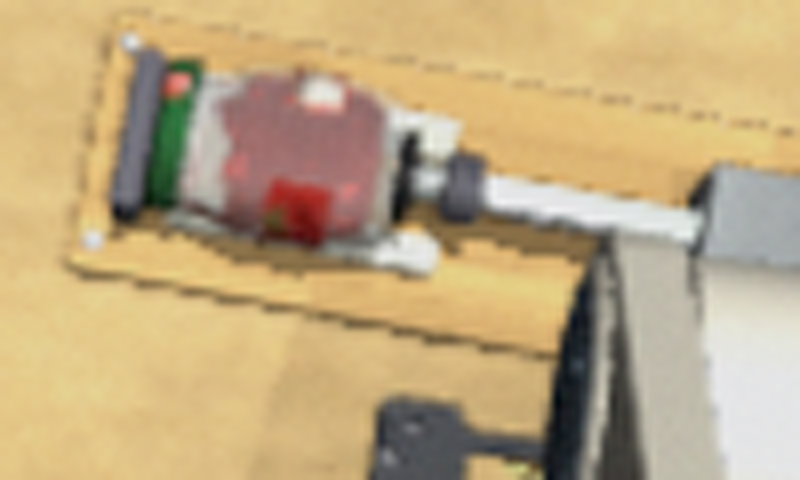

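The lid is against the stop (150,150) and the pad against the base (400,180). The stem has shortened from about 17.3 to 10.0, so the pad is pressed in about 7.5 mm. The force rise of about 4 N, or roughly 8 mm, agrees.

Run:
```python
from t4 import *
ctrl.wait(.5); stem(); print((ctrl.sense()['force']@CX).round(2))
print(ticket.finish_job())
```

```text
sleeve,disc,stem [25.04 35.03] 9.99
8.15
the job is handed in; nothing more can be done
None
```

The job is handed in: the jar lies in the cradle with its lid against the stop, the pad is pressed in about 7.5 of 16 mm (measured from the pictures), and the arm is holding the trigger squeezed.

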